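# Sort the folding boards into the thickness rack

### The arm

A 7-joint arm with a two-finger parallel gripper is mounted at the origin on the work surface. World frame = base frame: x ahead of the robot, y to its left, z up, the work surface at z = 0. Lengths are in m, angles in rad, forces in N, time in s.
With the tool pointing down it reaches from about 0.425 to 0.875 m from the base axis. Payload 4.7 kg.
Tool frame: the origin (TCP) lies on the centre line of the jaws, within the pads' length; the fingertips stand 19 mm ahead of it and the grasp point (between the pads) is the TCP (r.tip_reach is the z of the fingertips in the tool frame, in m); z points along the fingers, y is the line along which they close (so a half turn about z gives the same grasp; the last joint's range is limited). The gripper opens to 87 mm and grips with 3 to 60 N. Pads are 19 mm wide; open, the fingers measure 117 mm over their backs; the gripper's body (75 mm by 190 mm) begins 51 mm behind the grasp point.
Start: joints at [1.348, 0.321, -0.07, 1.45, 0.023, 1.371, -0.057], TCP at [0.152, -0.632, 0.242] pointing down, gripper open.
Joint ranges: [-2.86, 2.86], [-0.3, 2.09], [-1.38, 1.24], [0.06, 2.45], [-1.56, 4.7], [0.09, 2.05], [-2.69, 2.69]. Speed limits (rad/s): [2.57, 2.57, 3.14, 3.14, 3.14, 3.14, 3.14].

### API

Orientations are given as a unit quaternion [x, y, z, w].
In Python, from plant import get_state, vision, r gives the robot as it stands.
- The arm moves only by the tool drive_tool, never from a script. Its arguments are lists of equal length, an entry for each row: "slide": the shift along the tool's x, y, z scaled (see below), a list of three; "turn": the turn, a rotation vector about the tool's x, y, z scaled (see below), a list of three; "grip": the closure, from -1 (fully open) to 1 (shut). In form: {"slide": [[dx, dy, dz], ...], "turn": [[rx, ry, rz], ...], "grip": [grip, ...]}. A call has 1 to 12 rows; each row shifts and turns the commanded pose from where the row before left it, along the tool's axes as they then stand; what a row does not reach is not made up. The controller multiplies each number of a shift by 0.05 m and each number of a turn by 0.08 rad. A row lasts 1/8 s, in which the tool goes at most 62.5 mm and 10.7 degrees, less where a joint would pass 70% of its speed; a pose out of reach is approached as far as the arm can. A call with a number of a shift or a turn outside -1 to 1 is refused whole. A call with a gripper value outside its range is refused whole. The fingers move at their own pace and stop on an object; the grip force is fixed at half the most. Time passes only in rows, so rows that do not move let the fingers close. It gives the time, the measured TCP pose, the force, the opening and the grip force at its end, in the units of the state.
- get_state(): the state, without advancing time (a new reading comes with each control period).
- vision.snapshot(name): name is "side" or "top" or "wrist"; returns the picture (384x512x3 uint8, blue, green, red); there is no depth.
- vision.calibration(name): a dict with "K" (3x3 intrinsics, pixels), "dist" ([k1, k2, p1, p2, k3] as OpenCV has them; the pictures are not rectified), "R" (3x3) and "t" (3): a world point X has camera coordinates R X + t. Camera axes: x right, y down, z forward; pixel columns grow to the right and rows downward; lengths in m; the calibration is good to about 2 mm. A picture is of the moment at which its call begins: read the wrist's pose just before it. calibration takes no time and is no camera call; for the wrist camera it gives the pose at the moment of the call.
- r.hand_in(): hands the job in; it is judged then, once.
The state is a dict: "t": time; "q": joint angles; "qd": joint speeds; "joint_torque": joint torques, N m; "tool_pos": TCP position; "ee_rot": TCP orientation; "ft_force": force on the tool from outside, world axes, zero at the start; "wrist_torque": the same for the moment, N m; "opening": finger opening in m; "grip_force": force on a finger pad.
Only numpy, scipy, OpenCV 4.12 (cv2) and the standard library are available. Lean on these libraries where they do the work, as an engineer would, in place of code of your own. Each camera call takes 0.05 s, during which the arm holds its last target. There are 200 camera calls.

### The job

The three plywood folding boards on the little stands look alike but differ in thickness. Put each one upright into its own slot of the wooden rack - thick board in the wide slot, medium in the middle one, thin in the narrow one - lowered fully home on the slot's floor so that all three top edges end up level, and let go. Do not shove or knock over the glue bottle, the empty green reel or the card tray.

Things in the scene. Friction and masses are not known exactly. Their poses are not given: they have to be found in the camera images.
- thin_center (a point): Centre (half-way up) of the thin board: plywood, 60 wide (its x) x 6 thick (its y) x 90 mm tall (its z), about 24 g, blue top edge, flower on both faces. The boards look alike but for thickness (6, 11, 16 mm). Starts upright in any one of the stands, its lower edge 6 mm over the table (it stops at the step that its thickness lets it reach).
- medium_center (a point): Centre (half-way up) of the medium board: plywood, 60 wide (its x) x 11 thick (its y) x 90 mm tall (its z), about 42 g, blue top edge, flower on both faces. The boards look alike but for thickness (6, 11, 16 mm). Starts upright in any one of the stands, its lower edge 16 mm over the table (it stops at the step that its thickness lets it reach).
- thick_center (a point): Centre (half-way up) of the thick board: plywood, 60 wide (its x) x 16 thick (its y) x 90 mm tall (its z), about 60 g, blue top edge, flower on both faces. The boards look alike but for thickness (6, 11, 16 mm). Starts upright in any one of the stands, its lower edge 26 mm over the table (it stops at the step that its thickness lets it reach).
- slot_wide (a point): Centre of the floor of the rack's wide slot, 6 mm over the table; x along the slot, y across, z up. Mouth 30 mm across at the rack's top (42 mm over this floor), sloping in to a straight throat 18.5 mm wide from 24 mm over this floor down; 78 mm long between low end stops. For the thick (16 mm) board; a thicker one sticks over 20 mm too high.
- slot_middle (a point): Centre of the floor of the rack's middle slot, 6 mm over the table; x along the slot, y across, z up. Mouth 30 mm across at the rack's top (42 mm over this floor), sloping in to a straight throat 13.5 mm wide from 24 mm over this floor down; 78 mm long between low end stops. For the medium (11 mm) board; a thicker one sticks over 20 mm too high.
- slot_narrow (a point): Centre of the floor of the rack's narrow slot, 6 mm over the table; x along the slot, y across, z up. Mouth 30 mm across at the rack's top (42 mm over this floor), sloping in to a straight throat 8.5 mm wide from 24 mm over this floor down; 78 mm long between low end stops. For the thin (6 mm) board; a thicker one sticks over 20 mm too high.
- rack: Fixed wooden sorting rack, 92 (x) x 230 (y) x 48 mm tall, dark base and white sloping slot mouths; origin under its centre. Three slots run along its x, 80 mm apart along its y: wide at y = +80, middle at 0, narrow at -80 mm. A board that is home stands 48 mm proud of the rack's top.
- stand0: Fixed wooden stand, 80 (x) x 56 (y) x 40 mm tall, origin under its centre, with a groove along its x, open at both ends, that narrows in steps: 18.5 mm wide down to 26 mm over the table, 13.5 mm down to 16 mm, 8.5 mm down to 6 mm. Holds one of the boards at the start; boards stand along its x.
- stand1: Fixed wooden stand, 80 (x) x 56 (y) x 40 mm tall, origin under its centre, with a groove along its x, open at both ends, that narrows in steps: 18.5 mm wide down to 26 mm over the table, 13.5 mm down to 16 mm, 8.5 mm down to 6 mm. Holds one of the boards at the start; boards stand along its x.
- stand2: Fixed wooden stand, 80 (x) x 56 (y) x 40 mm tall, origin under its centre, with a groove along its x, open at both ends, that narrows in steps: 18.5 mm wide down to 26 mm over the table, 13.5 mm down to 16 mm, 8.5 mm down to 6 mm. Holds one of the boards at the start; boards stand along its x.
- glue: Bystander: white glue bottle with a pointed nozzle, 38 mm diameter, 118 mm tall, loose, upright; origin under its centre.
- reel: Bystander: empty green plastic ribbon reel with a white core lying flat, 90 mm diameter, 26 mm tall, loose; origin under its centre.
- tray: Bystander: open card tray, 60 x 90 x 22 mm tall, loose; origin under its centre.
There are look-alikes about, which are no part of the job. Leave any pink look-alike of the part that bears thick_center alone.

How it is judged:
By the outcome, as a careful person would: the job done as asked, in the order asked, and still so for the second after the job is handed in, with the robot touching nothing.
It also fails if it takes over 72 s, if anything falls off the work surface, if the arm or the gripper's body presses on something with over 40 N, if the wrist force passes 120 N, or if a joint passes its speed limit or range.

## Working session

There is one attempt and no reset: what is moved stays moved. The work goes in short steps, Python scripts to look and compute and a tool call to move; the robot and the scene stay as the last step left them, time stands still between calls to the robot, and variables do not carry over. Pictures are saved under pics/ and viewed, at most 10 in all, crops included, and the job is handed in when it is done.

Besides the shell and the picture viewer there is one more tool, called after ">>>" in YAML: its name, and indented under it one key for each argument. drive_tool: Moves the arm, as the interface text tells. Its arguments: {"type":"object","properties":{"slide":{"type":"array","items":{"type":"array","items":{"type":"number","minimum":-1,"maximum":1}}},"turn":{"type":"array","items":{"type":"array","items":{"type":"number","minimum":-1,"maximum":1}}},"grip":{"type":"array","items":{"type":"number"}}},"required":["slide","turn","grip"]}

```bash
mkdir -p pics; python3 - <<'E'
from plant import get_state, vision, r
import cv2,numpy as np
s=get_state();print(s)
for n in("side","top"):
    cv2.imwrite(f"pics/{n}0.png",vision.snapshot(n)); c=vision.calibration(n);print(n,{k:np.round(v,4).tolist() for k,v in c.items()})
a=cv2.imread("pics/side0.png");b=cv2.imread("pics/top0.png")
E
```

```text
{'t': 0.0, 'q': array([ 1.3481055 ,  0.32178729, -0.07009184,  1.45164166,  0.02258557,
        1.37078782, -0.05687619]), 'qd': array([ 0.00086195,  0.00169264,  0.000297  , -0.00119523,  0.0014161 ,
        0.00227062,  0.00202255]), 'joint_torque': array([ 2.34663767e-04, -4.91280055e+01, -4.03398843e-01, -3.12523627e+01,
       -6.38661487e-02,  4.38180612e-02,  1.80907282e-04]), 'tool_pos': array([ 0.15232511, -0.63138493,  0.24050145]), 'ee_rot': array([ 9.92995631e-01,  1.18147506e-01, -1.48312674e-04, -9.06539396e-04]), 'ft_force': array([0.10175599, 0.07133443, 0.94743384]), 'wrist_torque': array([ 0.00272448,  0.02750818, -0.00448369]), 'grip_force': 0.0, 'opening': 0.0871048507040503}
side {'K': [[423.6379, 0.0, 259.2895], [0.0, 423.6379, 198.5203], [0.0, 0.0, 1.0]], 'dist': [-0.1316, 0.0, 0.0, 0.0, 0.0], 'R': [[-0.8842, -0.4672, 0.0024], [-0.3594, 0.6769, -0.6423], [0.2985, -0.5688, -0.7664]], 't': [0.4711, 0.2768, 0.8049]}
top {'K': [[447.5417, 0.0, 252.0736], [0.0, 447.5417, 189.9063], [0.0, 0.0, 1.0]], 'dist': [-0.0393, 0.0, 0.0, 0.0, 0.0], 'R': [[0.008, -1.0, 0.0037], [-0.9923, -0.0084, -0.1236], [0.1236, -0.0027, -0.9923]], 't': [-0.0187, 0.5739, 1.0686]}
```

View pics/top0.png

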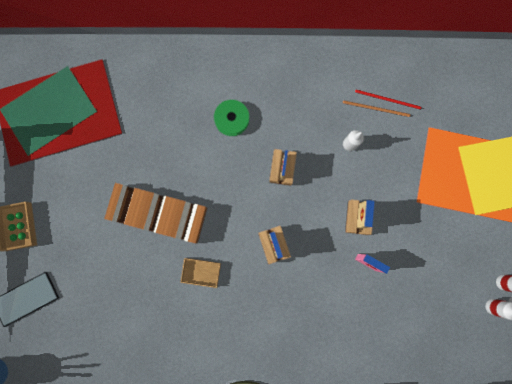

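View pics/side0.png

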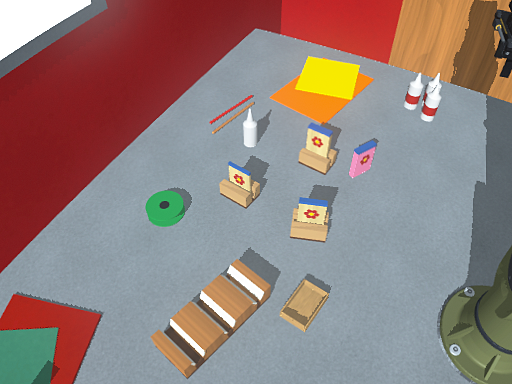

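Side view: three cream boards with blue tops in stands, at side (237,170), (312,205) and (318,132), which are top (285,166), (275,243) and (363,215). The pink look-alike, to be left alone, is at side (363,158) / top (372,263). The rack is at top (155,213); the glue is at (353,140), the reel at (232,117) and the tray at (201,272).

```bash
cat > h.py <<'E'
import cv2,numpy as np
from plant import get_state,vision,r
def ray(n,px,c=None):
    c=c or vision.calibration(n);K,d,R,t=[np.array(c[k],float) for k in("K","dist","R","t")]
    u=cv2.undistortPoints(np.array(px,float).reshape(-1,1,2),K,d).reshape(-1,2)
    D=np.c_[u,np.ones(len(u))]@R; return -R.T@t,D
def plane(n,px,z,c=None):
    o,D=ray(n,px,c); return o+D*((z-o[2])/D[:,2])[:,None]
def proj(n,X,c=None):
    c=c or vision.calibration(n);K,d,R,t=[np.array(c[k],float) for k in("K","dist","R","t")]
    return cv2.projectPoints(np.array(X,float).reshape(-1,1,3),cv2.Rodrigues(R)[0],t,K,d)[0].reshape(-1,2)
def blue(im):
    h=cv2.cvtColor(im,cv2.COLOR_BGR2HSV); return cv2.inRange(h,(100,130,60),(128,255,255))
def comps(m,amin=15):
    n,l,s,c=cv2.connectedComponentsWithStats(m)
    return [(c[i],s[i],(l==i).astype(np.uint8)) for i in range(1,n) if s[i,4]>=amin]
E
python3 - <<'E'
from h import *
for n in("top","side"):
    im=cv2.imread(f"pics/{n}0.png")
    for c,s,m in comps(blue(im)):
        p=cv2.minAreaRect(cv2.findNonZero(m)); print(n,c.round(1),s[4],np.round(p[0],1),np.round(p[1],1),round(p[2],1),[plane(n,[c],z)[0,:2].round(4).tolist() for z in(.096,.106,.116)] )
t=cv2.imread("pics/top0.png")
a=cv2.resize(t[140:280,90:260],None,fx=4,fy=4,interpolation=cv2.INTER_CUBIC)[:590]
b=cv2.resize(t[130:280,250:400],None,fx=4,fy=4,interpolation=cv2.INTER_CUBIC)
cv2.imwrite("pics/rack.png",a);cv2.imwrite("pics/st.png",b)
E
```

```text
top [284.4 162.2] 44 [284.4 162.6] [ 1.9 23.3] 7.6 [[0.6328, -0.0893], [0.6309, -0.0885], [0.629, -0.0878]]
top [369.3 213.1] 189 [369.3 213.1] [ 7.1 26.2] 4.8 [[0.5144, -0.2867], [0.5137, -0.2841], [0.5129, -0.2814]]
top [275.9 244.9] 108 [275.9 244.9] [26.2  4.1] 72.3 [[0.4397, -0.0696], [0.4396, -0.069], [0.4396, -0.0685]]
top [376.6 263.5] 187 [376.5 263.4] [26.3  7.1] 30.1 [[0.3987, -0.301], [0.3991, -0.2982], [0.3995, -0.2954]]
top [  2.5 371.3] 110 [  3.  371.5] [23.  6.] 90.0 [[0.1492, 0.5461], [0.152, 0.5407], [0.1548, 0.5354]]
side [319.9 129.2] 127 [319.7 129.1] [23.2  5.5] 22.6 [[0.5192, -0.2993], [0.5157, -0.2879], [0.5122, -0.2766]]
side [364.8 146.9] 132 [364.9 146.8] [ 5.8 22.4] 63.4 [[0.3978, -0.2913], [0.3961, -0.2801], [0.3943, -0.2689]]
side [239.  168.1] 90 [238.8 167.9] [23.7  3.9] 28.1 [[0.6308, -0.0856], [0.6258, -0.0774], [0.6207, -0.0691]]
side [313.1 201.6] 175 [313.1 201.6] [28.4  6.1] 7.1 [[0.4418, -0.0736], [0.4394, -0.0655], [0.437, -0.0574]]
```

View pics/rack.png

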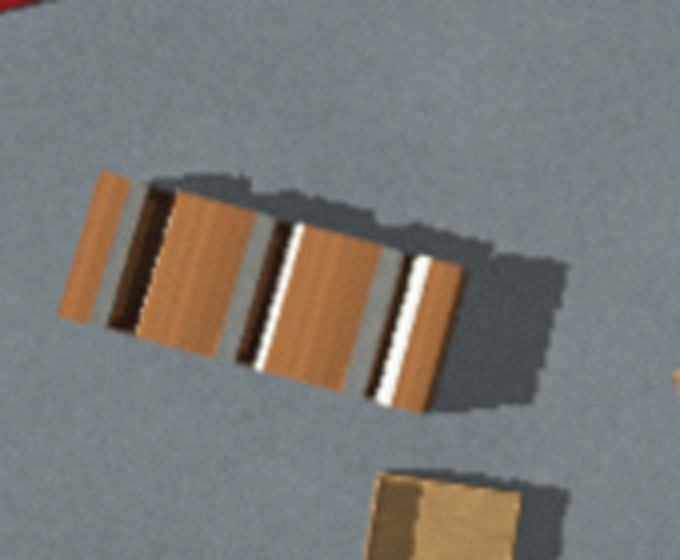

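View pics/st.png

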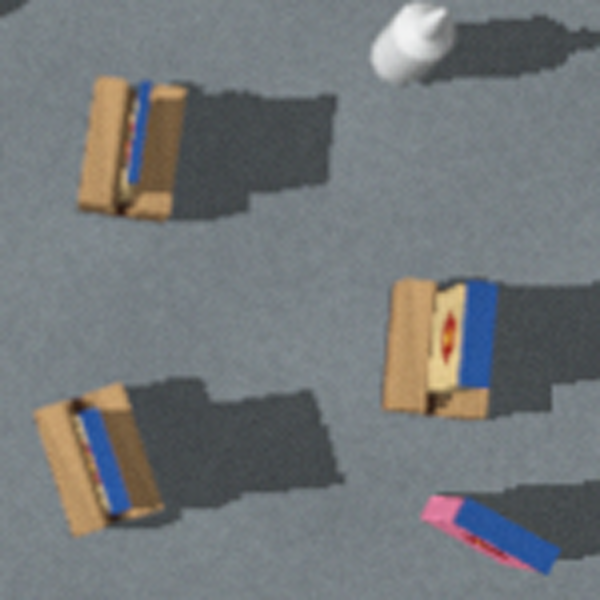

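Stand crop: blue edges are about 2, 4 and 7 px wide, so the thin board is at top (284,162), the medium at (276,245) and the thick at (369,213). The pink one at (376,263) is the look-alike. Rack crop: the widest dark floor is on the left (+y) at about (124,205), the middle slot is at about (156,213) and the narrow one at about (189,222).

```bash
python3 - <<'E'
from h import *
from scipy.spatial.transform import Rotation as Ro
crop=np.array([[103,172],[60,317],[430,411],[468,262]])/4+[90,140]-0.375
P=plane("top",crop,.048)[:,:2];print(P.round(4))
c=P.mean(0); y=(P[0]+P[1]-P[2]-P[3]);print("len",np.linalg.norm(y)/2,"w",np.linalg.norm(P[0]-P[1]),np.linalg.norm(P[2]-P[3]))
y/=np.linalg.norm(y);x=np.array([y[1],-y[0]]);print("c",c,"yaw",np.degrees(np.arctan2(x[1],x[0])),"x",x)
for n,k in(("wide",.08),("mid",0),("narrow",-.08)):print(n,(c+k*y).round(4))
# side prediction
print(proj("side",np.c_[P,np.full(4,.048)]).round(1))
im=cv2.imread("pics/top0.png")
for nm,z,cc in(("thin",.096,(284,162)),("medium",.106,(276,245)),("thick",.116,(369,213))):
    for c0,s,m in comps(blue(im)):
        if np.hypot(*(c0-cc))<4:
            px=cv2.findNonZero(m).reshape(-1,2);Q=plane("top",px,z)[:,:2];u,S,v=np.linalg.svd(Q-Q.mean(0));d=v[0]*np.sign(v[0,0]);print(nm,Q.mean(0).round(4),"yaw",np.degrees(np.arctan2(d[1],d[0])).round(1),np.ptp((Q-Q.mean(0))@d))
s=get_state();M=Ro.from_quat(s["ee_rot"]).as_matrix();print(M.round(3))
c=vision.calibration("wrist");R,t=np.array(c["R"]),np.array(c["t"]);print("cam in tool",M.T@(-R.T@t-s["tool_pos"]),"\n",(R@M).round(3),np.round(c["K"],1).tolist())
E
```

```text
[[0.5877 0.3213]
 [0.4986 0.3435]
 [0.4442 0.1173]
 [0.5343 0.0962]]
len 0.23198030590053761 w 0.09178864541767813 0.09257259677750039
c [0.51622155 0.21955792] yaw -13.431664959631233 x [ 0.97264765 -0.23228548]
wide [0.5348 0.2974]
mid [0.5162 0.2196]
narrow [0.4976 0.1417]
[[151.4 335.6]
 [185.  369.5]
 [271.3 282.2]
 [236.9 256.1]]
thin [ 0.6328 -0.0893] yaw -7.5 0.055778467572201174
medium [ 0.4397 -0.069 ] yaw 18.5 0.0593032137110108
thick [ 0.513  -0.2814] yaw -5.7 0.05997130506301815
[[ 0.972  0.235 -0.   ]
 [ 0.235 -0.972  0.002]
 [-0.    -0.002 -1.   ]]
cam in tool [ 0.07612624 -0.00018125 -0.14264268] 
 [[-0.     1.     0.   ]
 [-0.961 -0.    -0.276]
 [-0.276 -0.     0.961]] [[338.9, 0.0, 254.4], [0.0, 338.9, 186.8], [0.0, 0.0, 1.0]]
```

```bash
cat >> h.py <<'E'
from scipy.spatial.transform import Rotation as Ro
def plan(xyz,yaw,n=None):
    """rows needed: n rows, equal turn; slide in tool axes before each row's turn. Also tilt fix."""
    s=get_state();p=np.array(s["tool_pos"]);M=Ro.from_quat(s["ee_rot"]).as_matrix()
    d=np.radians(yaw);Mt=np.array([[np.cos(d),np.sin(d),0],[np.sin(d),-np.cos(d),0],[0,0,-1]])
    rv=Ro.from_matrix(M.T@Mt).as_rotvec();D=np.array(xyz)-p
    n=n or int(np.ceil(max(np.abs(rv).max()/.08,np.linalg.norm(D)/.05*1.03,1)))
    st=Ro.from_rotvec(rv/n).as_matrix();S=[]
    for i in range(n):
        S.append((M.T@D/n/.05).round(2).tolist());M=M@st
    print("n",n,"yaw",np.degrees(np.arctan2(M[1,0],M[0,0])).round(2),"D",D.round(4));print("slide",S);print("turn",(rv/n/.08).round(2).tolist())
E
python3 -c "
from h import *
plan([.513,-.281,.2405],-5.7)"
```

```text
n 11 yaw -5.7 D [ 3.606e-01  3.504e-01 -1.000e-04]
slide [[0.79, -0.47, 0.0], [0.77, -0.49, 0.0], [0.76, -0.51, 0.0], [0.74, -0.54, 0.0], [0.72, -0.56, 0.0], [0.71, -0.58, 0.0], [0.69, -0.6, 0.0], [0.67, -0.62, 0.0], [0.65, -0.64, 0.0], [0.63, -0.66, 0.0], [0.61, -0.68, 0.0]]
turn [-0.0, 0.0, 0.38]
```

>>> drive_tool:
  slide:
    - [0.79,-0.47,0]
    - [0.77,-0.49,0]
    - [0.76,-0.51,0]
    - [0.74,-0.54,0]
    - [0.72,-0.56,0]
    - [0.71,-0.58,0]
    - [0.69,-0.6,0]
    - [0.67,-0.62,0]
    - [0.65,-0.64,0]
    - [0.63,-0.66,0]
    - [0.61,-0.68,0]
    - [0,0,0]
  turn:
    - [0,0,0.38]
    - [0,0,0.38]
    - [0,0,0.38]
    - [0,0,0.38]
    - [0,0,0.38]
    - [0,0,0.38]
    - [0,0,0.38]
    - [0,0,0.38]
    - [0,0,0.38]
    - [0,0,0.38]
    - [0,0,0.38]
    - [0,0,0]
  grip: [-1,-1,-1,-1,-1,-1,-1,-1,-1,-1,-1,-1]

```text
t: 1.6
tool_pos: [0.5155, -0.2763, 0.2411]
ee_rot: [0.999, -0.045, 0.0, -0.001]
ft_force: [-0.3, -0.1, -0.1]
opening: 0.0872
grip_force: 0.0
```

```bash
cat >> h.py <<'E'
def board(z,fn=None,cc=None):
    c=vision.calibration("wrist");s=get_state();im=vision.snapshot("wrist")
    if fn: cv2.imwrite(fn,im)
    for c0,st,m in comps(blue(im),150):
        e=cv2.findNonZero(m).reshape(-1,2);Q=plane("wrist",e,z,c)[:,:2]
        rc=cv2.minAreaRect((Q*1000).astype(np.float32));b=cv2.boxPoints(rc)/1000
        u,S,v=np.linalg.svd(Q-Q.mean(0));d=v[0]*np.sign(v[0,0])
        print("px",c0.round(0),"mean",Q.mean(0).round(4),"yaw",np.degrees(np.arctan2(d[1],d[0])).round(2),"size mm",np.round(rc[1],1),"rectc",(np.array(rc[0])/1000).round(4))
E
python3 - <<'E'
from h import *
s=get_state();print(s["t"],s["tool_pos"])
board(.116,"pics/w1.png")
plan([.513,-.281,.2405],-5.7,1)
E
```

```text
1.6 [ 0.51552394 -0.27627828  0.24108345]
px [23. 64.] mean [ 0.6307 -0.1041] yaw -8.05 size mm [ 8.8 54.8] rectc [ 0.6302 -0.104 ]
px [261. 185.] mean [ 0.5154 -0.281 ] yaw -6.36 size mm [15.1 59.9] rectc [ 0.5144 -0.2808]
px [305. 295.] mean [ 0.4082 -0.312 ] yaw 75.07 size mm [35.8 12.8] rectc [ 0.4066 -0.3078]
n 1 yaw -5.7 D [-0.0007 -0.0019 -0.0005]
slide [[-0.01, 0.04, 0.01]]
turn [-0.01, 0.01, 0.08]
```

View pics/w1.png

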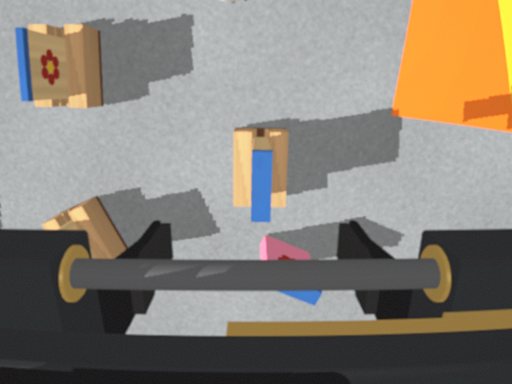

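The wrist view shows the thick board at (261,185), 15 x 60 mm, so it is thick. The pink one at (305,295) lies behind the bar. I'll descend with small corrections.

```bash
python3 -c "
from h import *
plan([.5145,-.281,.096],-6.2,5)"
```

```text
n 5 yaw -6.2 D [ 0.0008 -0.0019 -0.145 ]
slide [[0.0, 0.01, 0.58], [0.0, 0.01, 0.58], [0.0, 0.01, 0.58], [0.0, 0.01, 0.58], [0.0, 0.01, 0.58]]
turn [-0.0, 0.0, 0.04]
```

>>> drive_tool:
  slide:
    - [0,0.03,0.58]
    - [0,0.01,0.58]
    - [0,0,0.58]
    - [0,0,0.58]
    - [0,0,0.58]
    - [0,0,0]
    - [0,0,0]
    - [0,0,0]
    - [0,0,0]
    - [0,0,0]
    - [0,0,0]
  turn:
    - [0,0,0.1]
    - [0,0,0.1]
    - [0,0,0]
    - [0,0,0]
    - [0,0,0]
    - [0,0,0]
    - [0,0,0]
    - [0,0,0]
    - [0,0,0]
    - [0,0,0]
    - [0,0,0]
  grip: [-1,-1,-1,-1,-1,-1,1,1,1,1,1]

```text
t: 3.02
tool_pos: [0.5127, -0.2831, 0.0967]
ee_rot: [0.998, -0.057, 0.0, 0.0]
ft_force: [-0.3, 0.1, -0.2]
opening: 0.0448
grip_force: 0.0
```

```bash
python3 -c "
from h import *
print(get_state()['tool_pos'],get_state()['ft_force'],get_state()['wrist_torque'])"
```

```text
[ 0.51267533 -0.2830869   0.09673535] [-0.25896776  0.05710214 -0.17502455] [0.00034894 0.04936962 0.02349551]
```

>>> drive_tool:
  slide:
    - [0,-0.04,0]
    - [0,0,0]
    - [0,0,0]
    - [0,0,0]
    - [0,0,0]
    - [0,0,0]
  turn:
    - [0,0,0]
    - [0,0,0]
    - [0,0,0]
    - [0,0,0]
    - [0,0,0]
    - [0,0,0]
  grip: [1,1,1,1,1,1]

```text
t: 3.78
tool_pos: [0.5128, -0.281, 0.0965]
ee_rot: [0.998, -0.057, -0.0, 0.0]
ft_force: [-0.1, 0.3, -0.9]
opening: 0.0157
grip_force: 30.0
```

```bash
python3 -c "
from h import *
s=get_state();print(s['tool_pos'],s['ft_force'],s['wrist_torque'])
plan([.515,-.281,.23],-6.2)"
```

```text
[ 0.51280901 -0.28104966  0.09650836] [-0.14782153  0.33700815 -0.86365222] [ 0.02146747 -0.02463138  0.01194654]
n 3 yaw -6.2 D [0.0022 0.     0.1335]
slide [[0.01, -0.0, -0.89], [0.01, -0.0, -0.89], [0.01, -0.0, -0.89]]
turn [0.0, 0.0, -0.02]
```

>>> drive_tool:
  slide:
    - [0,0,-0.5]
    - [0,0,-1]
    - [0,0,-1]
    - [0,0,-0.2]
    - [0,0,0]
  turn:
    - [0,0,0]
    - [0,0,0]
    - [0,0,0]
    - [0,0,0]
    - [0,0,0]
  grip: [1,1,1,1,1]

```text
t: 4.4
tool_pos: [0.5129, -0.2812, 0.2318]
ee_rot: [0.998, -0.057, 0.0, 0.0]
ft_force: [0.0, -0.3, -0.7]
opening: 0.0158
grip_force: 30.0
```

```bash
python3 -c "
from h import *
plan([.505,.16,.23],-13.4,11)"
```

```text
n 11 yaw -13.4 D [-0.0079  0.4412 -0.0018]
slide [[-0.11, -0.8, 0.0], [-0.11, -0.79, 0.0], [-0.12, -0.79, 0.0], [-0.13, -0.79, 0.0], [-0.14, -0.79, 0.0], [-0.15, -0.79, 0.0], [-0.16, -0.79, 0.0], [-0.17, -0.79, 0.0], [-0.17, -0.78, 0.0], [-0.18, -0.78, 0.0], [-0.19, -0.78, 0.0]]
turn [0.0, -0.0, 0.14]
```

>>> drive_tool:
  slide:
    - [-0.11,-0.8,0]
    - [-0.11,-0.79,0]
    - [-0.12,-0.79,0]
    - [-0.13,-0.79,0]
    - [-0.14,-0.79,0]
    - [-0.15,-0.79,0]
    - [-0.16,-0.79,0]
    - [-0.17,-0.79,0]
    - [-0.17,-0.78,0]
    - [-0.18,-0.78,0]
    - [-0.19,-0.78,0]
    - [0,0,0]
  turn:
    - [0,0,0.14]
    - [0,0,0.14]
    - [0,0,0.14]
    - [0,0,0.14]
    - [0,0,0.14]
    - [0,0,0.14]
    - [0,0,0.14]
    - [0,0,0.14]
    - [0,0,0.14]
    - [0,0,0.14]
    - [0,0,0.14]
    - [0,0,0]
  grip: [1,1,1,1,1,1,1,1,1,1,1,1]

```text
t: 5.9
tool_pos: [0.5036, 0.164, 0.2296]
ee_rot: [0.993, -0.115, -0.002, -0.001]
ft_force: [-0.2, -0.2, -0.5]
opening: 0.0157
grip_force: 30.0
```

>>> drive_tool:
  slide:
    - [0,0,0]
  turn:
    - [0,0,0]
  grip: [1]

```text
t: 6.02
tool_pos: [0.5049, 0.1591, 0.2298]
ee_rot: [0.993, -0.118, -0.001, 0.001]
ft_force: [0.2, -0.4, -0.2]
opening: 0.0158
grip_force: 30.0
```

```bash
python3 - <<'E'
from h import *
s=get_state();print(s["tool_pos"],s["qd"].max())
c=vision.calibration("wrist");im=vision.snapshot("wrist");cv2.imwrite("pics/w2.png",im)
np.savez("w2.npz",**c)
print(proj("wrist",[[.5348,.2974,.048],[.5162,.2196,.048],[.4976,.1417,.048]],c).round(0))
E
```

```text
[0.50494214 0.15911135 0.22983857] 0.01666117601480244
[[113. 173.]
 [192. 173.]
 [274. 173.]]
```

View pics/w2.png

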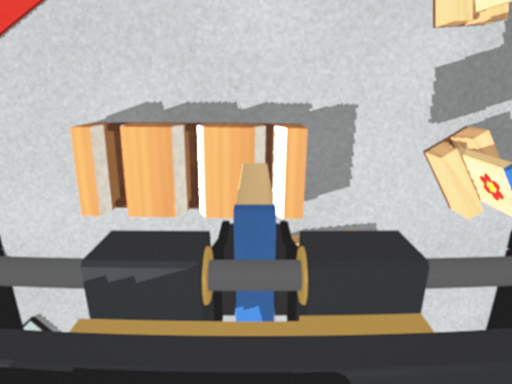

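The wrist view shows the rack with its wide slot at about (113,173), the middle at (192,173) and the narrow at (274,173), matching the prediction. Next, refine the mouth edges by colour.

```bash
cat >> h.py <<'E'
def rackfit(im,c,rows,cmax=330):
    h=cv2.cvtColor(im,cv2.COLOR_BGR2HSV);m=(cv2.inRange(h,(5,90,140),(25,255,255))>0)
    runs={}
    for rr in rows:
        a=np.flatnonzero(np.diff(m[rr,:cmax].astype(int)));a=[x for x in a]
        seg=[];st=None
        for x in a:
            if not m[rr,x]: st=x+.5
            elif st is not None and x-st>8: seg.append((st,x+.5))
        if len(seg)>=3:
            for k,sg in enumerate(seg[:3+(len(seg)>3)]):
                for j in(0,1): runs.setdefault((len(seg),k,j),[]).append((sg[j],rr))
    for key,v in sorted(runs.items()):
        if len(v)<6: continue
        P=plane("wrist",v,.048,c)[:,:2];f=np.polyfit(P[:,0],P[:,1],1)
        res=P[:,1]-np.polyval(f,P[:,0]);k=np.abs(res)<.0015;f=np.polyfit(P[k,0],P[k,1],1)
        print(key,len(v),"px",np.round(np.mean(v,0)),"yaw",np.degrees(np.arctan(f[0])).round(2),"at",P[k].mean(0).round(4))
E
python3 - <<'E'
from h import *
im=cv2.imread("pics/w2.png");c=dict(np.load("w2.npz"));rackfit(im,c,range(135,205,2))
h=cv2.cvtColor(im,cv2.COLOR_BGR2HSV)
print([(x,h[150,x].tolist()) for x in range(72,312,4)])
E
```

```text
(4, 0, 0) 34 px [ 76. 170.] yaw -14.53 at [0.5471 0.3339]
(4, 0, 1) 34 px [ 94. 170.] yaw -14.28 at [0.5424 0.315 ]
(4, 1, 0) 34 px [122. 170.] yaw -14.55 at [0.5355 0.2869]
(4, 1, 1) 34 px [173. 170.] yaw -14.4 at [0.5234 0.2375]
(4, 2, 0) 34 px [205. 170.] yaw -14.04 at [0.516  0.2071]
(4, 2, 1) 34 px [263. 170.] yaw 3.17 at [0.5048 0.1515]
(4, 3, 0) 34 px [286. 170.] yaw -14.16 at [0.4972 0.1295]
(4, 3, 1) 34 px [305. 170.] yaw -14.32 at [0.4927 0.1109]
[(72, [11, 43, 225]), (76, [18, 138, 249]), (80, [18, 135, 251]), (84, [16, 138, 247]), (88, [16, 141, 247]), (92, [15, 79, 236]), (96, [20, 27, 219]), (100, [20, 27, 216]), (104, [19, 29, 214]), (108, [14, 146, 147]), (112, [14, 146, 147]), (116, [11, 133, 100]), (120, [11, 137, 104]), (124, [17, 137, 252]), (128, [17, 137, 249]), (132, [18, 137, 250]), (136, [17, 137, 249]), (140, [16, 137, 248]), (144, [18, 135, 251]), (148, [16, 138, 247]), (152, [16, 142, 245]), (156, [15, 142, 245]), (160, [16, 143, 240]), (164, [15, 143, 242]), (168, [15, 145, 238]), (172, [15, 81, 232]), (176, [22, 25, 221]), (180, [18, 27, 219]), (184, [15, 49, 196]), (188, [13, 142, 145]), (192, [10, 133, 98]), (196, [12, 79, 126]), (200, [0, 0, 255]), (204, [20, 93, 253]), (208, [17, 136, 249]), (212, [17, 136, 249]), (216, [17, 137, 250]), (220, [16, 141, 245]), (224, [17, 139, 250]), (228, [17, 137, 249]), (232, [16, 143, 244]), (236, [16, 142, 245]), (240, [15, 142, 242]), (244, [15, 143, 239]), (248, [15, 143, 240]), (252, [15, 148, 237]), (256, [23, 23, 223]), (260, [23, 25, 221]), (264, [18, 32, 213]), (268, [11, 141, 98]), (272, [13, 105, 151]), (276, [0, 0, 255]), (280, [0, 0, 255]), (284, [0, 0, 255]), (288, [16, 145, 246]), (292, [17, 137, 250]), (296, [16, 139, 247]), (300, [16, 141, 244]), (304, [15, 142, 246]), (308, [102, 9, 142])]
```

```bash
python3 -c "
from h import *
plan([.5375,.300,.16],-14,6)"
```

```text
n 6 yaw -14.0 D [ 0.0322  0.1415 -0.0702]
slide [[-0.01, -0.48, 0.23], [-0.01, -0.48, 0.23], [-0.01, -0.48, 0.23], [-0.01, -0.48, 0.23], [-0.01, -0.48, 0.23], [-0.01, -0.48, 0.23]]
turn [0.0, 0.0, 0.01]
```

>>> drive_tool:
  slide:
    - [-0.01,-0.48,0.23]
    - [-0.01,-0.48,0.23]
    - [-0.01,-0.48,0.23]
    - [-0.01,-0.48,0.23]
    - [-0.01,-0.48,0.23]
    - [-0.01,-0.48,0.23]
    - [0,0,0]
    - [0,0,0]
  turn:
    - [0,0,0.02]
    - [0,0,0.02]
    - [0,0,0.02]
    - [0,0,0.02]
    - [0,0,0.02]
    - [0,0,0.02]
    - [0,0,0]
    - [0,0,0]
  grip: [1,1,1,1,1,1,1,1]

```text
t: 7.08
tool_pos: [0.5376, 0.2989, 0.1623]
ee_rot: [0.992, -0.124, -0.0, 0.001]
ft_force: [-0.6, 0.7, 0.1]
opening: 0.0156
grip_force: 30.0
```

```bash
python3 - <<'E'
from h import *
s=get_state();print(s["tool_pos"],np.degrees(Ro.from_quat(s["ee_rot"]).as_euler("zyx")))
c=vision.calibration("wrist");im=vision.snapshot("wrist");cv2.imwrite("pics/w3.png",im)
np.savez("w3.npz",**c)
h=cv2.cvtColor(im,cv2.COLOR_BGR2HSV)
for c0,st,m in comps(blue(im),300): print(c0,st)
E
```

```text
[0.53755511 0.29885274 0.16225021] [ 1.42253890e+01 -2.09454337e-02  1.79912848e+02]
[254.45442052 232.32798901] [ 233  206   43   53 2183]
[254.32469935 305.70582794] [ 235  292   40   29 1081]
```

View pics/w3.png

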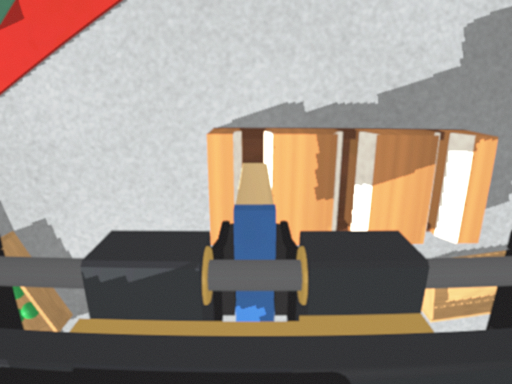

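The wrist view shows the wide slot mouth spanning columns 235-273 at row 145, centred on the held board at column 254. Check yaw and offset numerically.

```bash
cat >> h.py <<'E'
def rel(im,c,rows,cmax=512,cmin=190):
    """rack mouth edges in the tool frame: lateral y (mm) at tool x=0 and yaw relative to tool"""
    s=get_state();M=Ro.from_quat(s["ee_rot"]).as_matrix();p=np.array(s["tool_pos"])
    h=cv2.cvtColor(im,cv2.COLOR_BGR2HSV);m=(cv2.inRange(h,(8,90,190),(25,190,255))>0);m[:,:cmin]=0;E={}
    for rr in rows:
        for x in np.flatnonzero(np.diff(m[rr,:cmax].astype(int))): 
            E.setdefault((int(m[rr,x])),[]).append((x+.5,rr))
    for k,v in E.items():
        v=np.array(v);o=np.argsort(v[:,0]);v=v[o];g=np.split(v,np.flatnonzero(np.diff(v[:,0])>3)+1)
        for q in g:
            if len(q)<.6*len(rows): continue
            T=(plane("wrist",q,.048,c)-p)@M; f=np.polyfit(T[:,0],T[:,1],1)
            print("orange->" if k else "->orange","px",q.mean(0).round(1),len(q),"y mm at mean/at 0",(T[:,1].mean()*1e3).round(2),(f[1]*1e3).round(2),"yaw rel",np.degrees(f[0]).round(2))
E
python3 - <<'E'
from h import *
im=cv2.imread("pics/w3.png");c=dict(np.load("w3.npz"));rel(im,c,range(134,162));print();rel(im,c,range(134,225),500,270)
E
```

```text
->orange px [207.  147.5] 28 y mm at mean/at 0 -36.74 -36.17 yaw rel -0.97
->orange px [273.  147.5] 28 y mm at mean/at 0 13.74 12.81 yaw rel 1.6
->orange px [474.6 149.5] 25 y mm at mean/at 0 174.32 168.92 yaw rel 9.45
orange-> px [232.5 147.5] 28 y mm at mean/at 0 -17.18 -17.74 yaw rel 0.95
orange-> px [317.9 147.5] 28 y mm at mean/at 0 48.22 49.71 yaw rel -2.57
orange-> px [495.5 149.1] 25 y mm at mean/at 0 192.4 195.89 yaw rel -5.99

->orange px [272.8 178.5] 90 y mm at mean/at 0 14.02 14.28 yaw rel -1.8
->orange px [371.8 192.4] 57 y mm at mean/at 0 93.61 93.57 yaw rel -0.71
->orange px [468.8 180.6] 88 y mm at mean/at 0 173.83 173.72 yaw rel 0.89
orange-> px [317.1 166.5] 66 y mm at mean/at 0 48.37 48.6 yaw rel -0.73
orange-> px [431.4 193.5] 62 y mm at mean/at 0 143.34 143.36 yaw rel 0.2
orange-> px [489.9 180. ] 89 y mm at mean/at 0 192.44 192.51 yaw rel -0.56
```

>>> drive_tool:
  slide:
    - [0,-0.03,0]
    - [0,0,0.4]
    - [0,0,0.4]
    - [0,0,0.3]
    - [0,0,0.1]
    - [0,0,0.1]
    - [0,0,0.1]
    - [0,0,0]
  turn:
    - [0,0,0]
    - [0,0,0]
    - [0,0,0]
    - [0,0,0]
    - [0,0,0]
    - [0,0,0]
    - [0,0,0]
    - [0,0,0]
  grip: [1,1,1,1,1,1,1,1]

```text
t: 8.12
tool_pos: [0.5374, 0.3018, 0.0922]
ee_rot: [0.992, -0.123, -0.0, 0.0]
ft_force: [-0.2, -0.9, -0.8]
opening: 0.0157
grip_force: 30.0
```

```bash
python3 -c "
from h import *
s=get_state();print(s['tool_pos'],s['ft_force'],s['wrist_torque'])"
```

```text
[0.53743131 0.30179142 0.09219652] [-0.20794711 -0.88043142 -0.76016811] [-0.41999923  0.12574888  0.0024721 ]
```

>>> drive_tool:
  slide:
    - [0,0,0.1]
    - [0,0,0.1]
    - [0,0,0.08]
    - [0,0,0.04]
    - [0,0,0.02]
    - [0,0,0]
  turn:
    - [0,0,0]
    - [0,0,0]
    - [0,0,0]
    - [0,0,0]
    - [0,0,0]
    - [0,0,0]
  grip: [1,1,1,1,1,1]

```text
t: 8.88
tool_pos: [0.5374, 0.3019, 0.0765]
ee_rot: [0.992, -0.123, -0.0, 0.001]
ft_force: [-3.5, -5.2, 8.2]
opening: 0.0157
grip_force: 30.0
```

>>> drive_tool:
  slide:
    - [0,0,0]
    - [0,0,0]
    - [0,0,0]
    - [0,0,0]
    - [0,0,-0.2]
    - [0,0,-0.6]
    - [0,0,-0.9]
    - [0,0,-0.9]
    - [0,0,0]
  turn:
    - [0,0,0]
    - [0,0,0]
    - [0,0,0]
    - [0,0,0]
    - [0,0,0]
    - [0,0,0]
    - [0,0,0]
    - [0,0,0]
    - [0,0,0]
  grip: [-1,-1,-1,-1,-1,-1,-1,-1,-1]

```text
t: 10.0
tool_pos: [0.5394, 0.3042, 0.2108]
ee_rot: [0.992, -0.123, 0.004, -0.002]
ft_force: [-0.1, -0.1, 0.4]
opening: 0.0863
grip_force: 0.0
```

```bash
python3 - <<'E'
from h import *
board(.096,"pics/w4.png")
plan([.441,-.069,.215],18.3,11)
E
```

```text
px [259. 188.] mean [0.54   0.3014] yaw -14.63 size mm [14.8 59.5] rectc [0.5389 0.3014]
n 11 yaw 18.3 D [-0.0974 -0.3721  0.0069]
slide [[-0.01, 0.7, -0.01], [-0.04, 0.7, -0.01], [-0.08, 0.69, -0.01], [-0.11, 0.69, -0.01], [-0.15, 0.68, -0.01], [-0.18, 0.67, -0.01], [-0.22, 0.66, -0.01], [-0.25, 0.65, -0.01], [-0.29, 0.64, -0.01], [-0.32, 0.62, -0.01], [-0.35, 0.61, -0.01]]
turn [-0.0, -0.0, -0.64]
```

>>> drive_tool:
  slide:
    - [-0.01,0.7,-0.01]
    - [-0.04,0.7,-0.01]
    - [-0.08,0.69,-0.01]
    - [-0.11,0.69,-0.01]
    - [-0.15,0.68,-0.01]
    - [-0.18,0.67,-0.01]
    - [-0.22,0.66,-0.01]
    - [-0.25,0.65,-0.01]
    - [-0.29,0.64,-0.01]
    - [-0.32,0.62,-0.01]
    - [-0.35,0.61,-0.01]
    - [0,0,0]
  turn:
    - [0,0,-0.64]
    - [0,0,-0.64]
    - [0,0,-0.64]
    - [0,0,-0.64]
    - [0,0,-0.64]
    - [0,0,-0.64]
    - [0,0,-0.64]
    - [0,0,-0.64]
    - [0,0,-0.64]
    - [0,0,-0.64]
    - [0,0,-0.64]
    - [0,0,0]
  grip: [-1,-1,-1,-1,-1,-1,-1,-1,-1,-1,-1,-1]

```text
t: 11.55
tool_pos: [0.4382, -0.0719, 0.21]
ee_rot: [0.988, 0.155, -0.001, -0.0]
ft_force: [0.5, -0.2, -0.7]
opening: 0.0868
grip_force: 0.0
```

>>> drive_tool:
  slide:
    - [0,0,0]
    - [0,0,0]
  turn:
    - [0,0,0]
    - [0,0,0]
  grip: [-1,-1]

```text
t: 11.8
tool_pos: [0.4398, -0.0679, 0.2107]
ee_rot: [0.987, 0.159, -0.0, -0.0]
ft_force: [0.1, -0.2, 0.2]
opening: 0.0872
grip_force: 0.0
```

```bash
python3 - <<'E'
from h import *
s=get_state();print(s["tool_pos"])
board(.106,"pics/w5.png")
plan([.441,-.069,.0865],18.3,5)
E
```

```text
[ 0.43977637 -0.06793422  0.21074307]
px [256. 190.] mean [ 0.4423 -0.0678] yaw 18.4 size mm [58.9 10.2] rectc [ 0.4416 -0.068 ]
n 5 yaw 18.3 D [ 0.0012 -0.001  -0.1243]
slide [[0.0, 0.01, 0.5], [0.0, 0.01, 0.5], [0.0, 0.01, 0.5], [0.0, 0.01, 0.5], [0.0, 0.01, 0.5]]
turn [-0.0, 0.0, -0.0]
```

>>> drive_tool:
  slide:
    - [0.03,0,0.5]
    - [0,0,0.5]
    - [0,0,0.5]
    - [0,0,0.5]
    - [0,0,0.48]
    - [0,0,0]
    - [0,0,0]
    - [0,0,0]
    - [0,0,0]
    - [0,0,0]
    - [0,0,0]
    - [0,0,0]
  turn:
    - [0,0,0]
    - [0,0,0]
    - [0,0,0]
    - [0,0,0]
    - [0,0,0]
    - [0,0,0]
    - [0,0,0]
    - [0,0,0]
    - [0,0,0]
    - [0,0,0]
    - [0,0,0]
    - [0,0,0]
  grip: [-1,-1,-1,1,1,1,1,1,1,1,1,1]

```text
t: 13.35
tool_pos: [0.4411, -0.0687, 0.0871]
ee_rot: [0.987, 0.158, 0.0, 0.0]
ft_force: [0.2, 0.4, 0.7]
opening: 0.0109
grip_force: 30.0
```

>>> drive_tool:
  slide:
    - [0,0,0]
    - [0,0,0]
    - [0,0,0]
  turn:
    - [0,0,0]
    - [0,0,0]
    - [0,0,0]
  grip: [1,1,1]

```text
t: 13.72
tool_pos: [0.4412, -0.0687, 0.0871]
ee_rot: [0.987, 0.158, -0.0, 0.0]
ft_force: [-1.0, -0.8, 1.3]
opening: 0.0105
grip_force: 30.0
```

>>> drive_tool:
  slide:
    - [0,0,-0.4]
    - [0,0,-0.8]
    - [0,0,-0.8]
    - [0,0,-0.3]
    - [0,0,0]
  turn:
    - [0,0,0]
    - [0,0,0]
    - [0,0,0]
    - [0,0,0]
    - [0,0,0]
  grip: [1,1,1,1,1]

```text
t: 14.35
tool_pos: [0.4415, -0.0688, 0.2023]
ee_rot: [0.987, 0.158, 0.001, 0.0]
ft_force: [-0.2, 0.3, -0.5]
opening: 0.0109
grip_force: 30.0
```

```bash
python3 - <<'E'
from h import *
plan([.5178,.2243,.19],-14.2,10)
E
```

```text
n 10 yaw -14.2 D [ 0.0763  0.2931 -0.0123]
slide [[0.33, -0.51, 0.02], [0.3, -0.53, 0.02], [0.27, -0.54, 0.02], [0.24, -0.56, 0.02], [0.21, -0.57, 0.02], [0.17, -0.58, 0.02], [0.14, -0.59, 0.02], [0.11, -0.6, 0.02], [0.07, -0.6, 0.02], [0.04, -0.6, 0.02]]
turn [0.0, -0.0, 0.71]
```

>>> drive_tool:
  slide:
    - [0.33,-0.51,0.02]
    - [0.3,-0.53,0.02]
    - [0.27,-0.54,0.02]
    - [0.24,-0.56,0.02]
    - [0.21,-0.57,0.02]
    - [0.17,-0.58,0.02]
    - [0.14,-0.59,0.02]
    - [0.11,-0.6,0.02]
    - [0.07,-0.6,0.02]
    - [0.04,-0.6,0.02]
    - [0,0,0]
    - [0,0,0]
  turn:
    - [0,0,0.71]
    - [0,0,0.71]
    - [0,0,0.71]
    - [0,0,0.71]
    - [0,0,0.71]
    - [0,0,0.71]
    - [0,0,0.71]
    - [0,0,0.71]
    - [0,0,0.71]
    - [0,0,0.71]
    - [0,0,0]
    - [0,0,0]
  grip: [1,1,1,1,1,1,1,1,1,1,1,1]

```text
t: 15.85
tool_pos: [0.5177, 0.2235, 0.1903]
ee_rot: [0.992, -0.125, -0.001, 0.001]
ft_force: [0.2, -1.2, -0.5]
opening: 0.0108
grip_force: 30.0
```

```bash
python3 - <<'E'
from h import *
s=get_state();print(s["tool_pos"])
plan([.5178,.2243,.16],-14.2,2)
c=vision.calibration("wrist");im=vision.snapshot("wrist");cv2.imwrite("pics/w6.png",im)
rel(im,c,range(140,175),512,100)
for c0,st,m in comps(blue(im),300): print(c0,st)
E
```

```text
[0.51767476 0.22353705 0.19033137]
n 2 yaw -14.2 D [ 0.0001  0.0008 -0.0303]
slide [[0.0, -0.01, 0.3], [-0.0, -0.01, 0.3]]
turn [0.01, 0.02, -0.02]
->orange px [122.2 157. ] 35 y mm at mean/at 0 -114.99 -114.87 yaw rel -0.32
->orange px [163.3 158.8] 68 y mm at mean/at 0 -79.15 -77.03 yaw rel -6.49
->orange px [179.8 155.5] 44 y mm at mean/at 0 -64.68 -64.87 yaw rel 0.52
->orange px [191.3 153.9] 31 y mm at mean/at 0 -54.74 -54.12 yaw rel -1.56
->orange px [203.1 156.7] 37 y mm at mean/at 0 -44.7 -44.61 yaw rel -0.23
->orange px [273.5 157. ] 35 y mm at mean/at 0 15.42 15.74 yaw rel -0.9
->orange px [370.6 155.8] 31 y mm at mean/at 0 99.22 98.17 yaw rel 2.8
->orange px [507.3 160.7] 25 y mm at mean/at 0 226.71 233.58 yaw rel -21.7
orange-> px [174.5 157.3] 115 y mm at mean/at 0 -69.37 -72.67 yaw rel 9.52
orange-> px [193.  153.9] 31 y mm at mean/at 0 -53.25 -53.2 yaw rel -0.13
orange-> px [205.6 156.7] 37 y mm at mean/at 0 -42.64 -43.2 yaw rel 1.6
orange-> px [330.3 157. ] 35 y mm at mean/at 0 64.18 64.11 yaw rel 0.2
orange-> px [373.6 151.7] 21 y mm at mean/at 0 101.53 100.81 yaw rel 1.66
[146.43098252 192.62447257] [ 132  156   29   75 1659]
[254.33057851 233.3546832 ] [ 240  208   30   51 1452]
[254.51755527 306.00130039] [241 292  28  29 769]
```

>>> drive_tool:
  slide:
    - [0,-0.01,0.5]
    - [0,0,0.5]
    - [0,0,0.4]
    - [0,0,0.2]
    - [0,0,0.1]
    - [0,0,0.1]
    - [0,0,0.1]
    - [0,0,0]
  turn:
    - [0,0,0]
    - [0,0,0]
    - [0,0,0]
    - [0,0,0]
    - [0,0,0]
    - [0,0,0]
    - [0,0,0]
    - [0,0,0]
  grip: [1,1,1,1,1,1,1,1]

```text
t: 16.9
tool_pos: [0.5186, 0.2242, 0.0967]
ee_rot: [0.992, -0.125, -0.0, 0.001]
ft_force: [0.3, -2.7, -1.4]
opening: 0.0108
grip_force: 30.0
```

>>> drive_tool:
  slide:
    - [0,0,0.1]
    - [0,0,0.1]
    - [0,0,0.1]
    - [0,0,0.06]
    - [0,0,0.04]
    - [0,0,0.02]
    - [0,0,0]
  turn:
    - [0,0,0]
    - [0,0,0]
    - [0,0,0]
    - [0,0,0]
    - [0,0,0]
    - [0,0,0]
    - [0,0,0]
  grip: [1,1,1,1,1,1,1]

```text
t: 17.77
tool_pos: [0.5184, 0.2243, 0.0771]
ee_rot: [0.992, -0.125, -0.0, 0.001]
ft_force: [-4.9, -6.6, 10.9]
opening: 0.011
grip_force: 30.0
```

>>> drive_tool:
  slide:
    - [0,0,0]
    - [0,0,0]
    - [0,0,0]
    - [0,0,0]
    - [0,0,-0.2]
    - [0,0,-0.6]
    - [0,0,-0.9]
    - [0,0,-0.7]
    - [0,0,0]
    - [0,0,0]
  turn:
    - [0,0,0]
    - [0,0,0]
    - [0,0,0]
    - [0,0,0]
    - [0,0,0]
    - [0,0,0]
    - [0,0,0]
    - [0,0,0]
    - [0,0,0]
    - [0,0,0]
  grip: [-1,-1,-1,-1,-1,-1,-1,-1,-1,-1]

```text
t: 19.02
tool_pos: [0.5184, 0.2247, 0.1958]
ee_rot: [0.992, -0.125, -0.0, 0.0]
ft_force: [0.8, 0.4, -1.2]
opening: 0.0864
grip_force: 0.0
```

```bash
python3 - <<'E'
from h import *
board(.096)
plan([.633,-.0895,.2],-7.8,10)
E
```

```text
px [150. 190.] mean [0.5419 0.3001] yaw -15.89 size mm [16.6 60.1] rectc [0.5386 0.3008]
px [256. 193.] mean [0.5197 0.2233] yaw -14.64 size mm [10.1 59.6] rectc [0.5187 0.2234]
n 10 yaw -7.8 D [ 0.1149 -0.314   0.0048]
slide [[0.38, 0.55, -0.01], [0.37, 0.56, -0.01], [0.37, 0.56, -0.01], [0.36, 0.56, -0.01], [0.35, 0.57, -0.01], [0.35, 0.57, -0.01], [0.34, 0.58, -0.01], [0.33, 0.58, -0.01], [0.33, 0.58, -0.01], [0.32, 0.59, -0.01]]
turn [0.0, 0.0, -0.14]
```

>>> drive_tool:
  slide:
    - [0.38,0.55,-0.01]
    - [0.37,0.56,-0.01]
    - [0.37,0.56,-0.01]
    - [0.36,0.56,-0.01]
    - [0.35,0.57,-0.01]
    - [0.35,0.57,-0.01]
    - [0.34,0.58,-0.01]
    - [0.33,0.58,-0.01]
    - [0.33,0.58,-0.01]
    - [0.32,0.59,-0.01]
    - [0,0,0]
    - [0,0,0]
  turn:
    - [0,0,-0.14]
    - [0,0,-0.14]
    - [0,0,-0.14]
    - [0,0,-0.14]
    - [0,0,-0.14]
    - [0,0,-0.14]
    - [0,0,-0.14]
    - [0,0,-0.14]
    - [0,0,-0.14]
    - [0,0,-0.14]
    - [0,0,0]
    - [0,0,0]
  grip: [-1,-1,-1,-1,-1,-1,-1,-1,-1,-1,-1,-1]

```text
t: 20.58
tool_pos: [0.6326, -0.0883, 0.1998]
ee_rot: [0.998, -0.069, -0.001, -0.001]
ft_force: [-0.7, 1.1, 1.5]
opening: 0.0872
grip_force: 0.0
```

```bash
python3 - <<'E'
from h import *
s=get_state();print(s["tool_pos"])
board(.096)
plan([.634,-.0895,.0765],-7.8,5)
E
```

```text
[ 0.63263174 -0.08829574  0.19976875]
px [255. 190.] mean [ 0.6345 -0.0885] yaw -7.9 size mm [ 4.7 59.6] rectc [ 0.6339 -0.0883]
n 5 yaw -7.8 D [ 0.0012 -0.0018 -0.1237]
slide [[0.01, 0.01, 0.49], [0.01, 0.01, 0.49], [0.01, 0.01, 0.49], [0.01, 0.01, 0.49], [0.01, 0.01, 0.49]]
turn [-0.0, 0.0, -0.0]
```

>>> drive_tool:
  slide:
    - [0.02,0,0.5]
    - [0,0,0.5]
    - [0,0,0.5]
    - [0,0,0.5]
    - [0,0,0.46]
    - [0,0,0]
    - [0,0,0]
    - [0,0,0]
    - [0,0,0]
    - [0,0,0]
    - [0,0,0]
    - [0,0,0]
  turn:
    - [0,0,0]
    - [0,0,0]
    - [0,0,0]
    - [0,0,0]
    - [0,0,0]
    - [0,0,0]
    - [0,0,0]
    - [0,0,0]
    - [0,0,0]
    - [0,0,0]
    - [0,0,0]
    - [0,0,0]
  grip: [-1,-1,-1,1,1,1,1,1,1,1,1,1]

```text
t: 22.12
tool_pos: [0.6343, -0.0896, 0.078]
ee_rot: [0.998, -0.07, -0.0, 0.0]
ft_force: [-0.1, -0.7, -0.3]
opening: 0.0056
grip_force: 30.4
```

>>> drive_tool:
  slide:
    - [0,0,0]
    - [0,0,0]
    - [0,0,0]
  turn:
    - [0,0,0]
    - [0,0,0]
    - [0,0,0]
  grip: [1,1,1]

```text
t: 22.5
tool_pos: [0.6343, -0.0896, 0.078]
ee_rot: [0.998, -0.07, -0.0, 0.0]
ft_force: [-0.7, -0.0, 0.4]
opening: 0.006
grip_force: 30.0
```

>>> drive_tool:
  slide:
    - [0,0,-0.4]
    - [0,0,-0.8]
    - [0,0,-0.9]
    - [0,0,-0.3]
    - [0,0,0]
  turn:
    - [0,0,0]
    - [0,0,0]
    - [0,0,0]
    - [0,0,0]
    - [0,0,0]
  grip: [1,1,1,1,1]

```text
t: 23.12
tool_pos: [0.6351, -0.0896, 0.1998]
ee_rot: [0.998, -0.07, 0.001, 0.0]
ft_force: [-0.5, 0.3, 0.2]
opening: 0.0054
grip_force: 30.0
```

```bash
python3 - <<'E'
from h import *
plan([.499,.1468,.19],-14.2,9)
E
```

```text
n 9 yaw -14.2 D [-0.1361  0.2364 -0.0098]
slide [[-0.37, -0.48, 0.02], [-0.38, -0.47, 0.02], [-0.38, -0.47, 0.02], [-0.39, -0.46, 0.02], [-0.39, -0.46, 0.02], [-0.4, -0.45, 0.02], [-0.41, -0.45, 0.02], [-0.41, -0.45, 0.02], [-0.42, -0.44, 0.02]]
turn [0.0, -0.0, 0.15]
```

>>> drive_tool:
  slide:
    - [-0.37,-0.48,0.02]
    - [-0.38,-0.47,0.02]
    - [-0.38,-0.47,0.02]
    - [-0.39,-0.46,0.02]
    - [-0.39,-0.46,0.02]
    - [-0.4,-0.45,0.02]
    - [-0.41,-0.45,0.02]
    - [-0.41,-0.45,0.02]
    - [-0.42,-0.44,0.02]
    - [0,0,0]
    - [0,0,0]
  turn:
    - [0,0,0.15]
    - [0,0,0.15]
    - [0,0,0.15]
    - [0,0,0.15]
    - [0,0,0.15]
    - [0,0,0.15]
    - [0,0,0.15]
    - [0,0,0.15]
    - [0,0,0.15]
    - [0,0,0]
    - [0,0,0]
  grip: [1,1,1,1,1,1,1,1,1,1,1]

```text
t: 24.5
tool_pos: [0.4981, 0.1453, 0.188]
ee_rot: [0.992, -0.124, -0.001, 0.001]
ft_force: [-0.0, -1.1, -0.7]
opening: 0.0058
grip_force: 30.0
```

```bash
python3 - <<'E'
from h import *
s=get_state();print(s["tool_pos"])
plan([.499,.1468,.16],-14.2,2)
c=vision.calibration("wrist");im=vision.snapshot("wrist");cv2.imwrite("pics/w7.png",im)
rel(im,c,range(140,175),512,190)
for c0,st,m in comps(blue(im),300): print(c0,st)
E
```

```text
[0.49814693 0.14525057 0.18800805]
n 2 yaw -14.2 D [ 0.0009  0.0015 -0.028 ]
slide [[0.0, -0.02, 0.28], [0.0, -0.02, 0.28]]
turn [0.01, 0.01, 0.0]
->orange px [190.6 156.7] 38 y mm at mean/at 0 -54.86 -54.64 yaw rel -0.62
->orange px [201.7 157.1] 36 y mm at mean/at 0 -45.43 -45.24 yaw rel -0.52
->orange px [273.2 157. ] 35 y mm at mean/at 0 15.2 14.72 yaw rel 1.32
->orange px [472.7 158.3] 186 y mm at mean/at 0 191.38 189.46 yaw rel 5.35
orange-> px [193.  156.7] 38 y mm at mean/at 0 -52.8 -53.67 yaw rel 2.38
orange-> px [205.1 157.1] 36 y mm at mean/at 0 -42.52 -43.69 yaw rel 3.24
orange-> px [295.7 157. ] 35 y mm at mean/at 0 34.36 34.42 yaw rel -0.19
orange-> px [481.3 157.5] 164 y mm at mean/at 0 199.33 202.94 yaw rel -9.7
[ 42.24541921 194.56191005] [  25  157   35   77 1801]
[145.02428811 192.92629816] [ 134  157   23   74 1194]
[254.39759036 234.72423025] [247 209  17  50 747]
[254.46728972 306.09813084] [247 292  16  29 428]
```

View pics/w7.png

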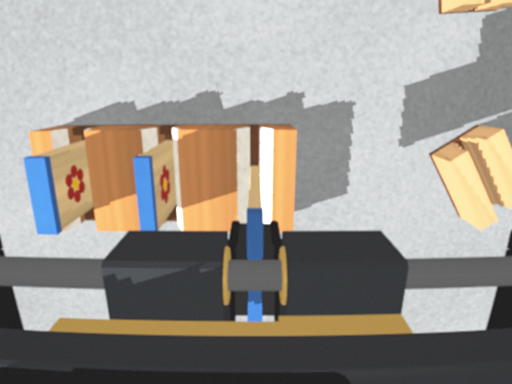

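The wrist view shows the two placed boards standing in the wide and middle slots. The thin board, at column 254, is over the narrow mouth, whose centre is at about column 254 too.

>>> drive_tool:
  slide:
    - [0,-0.01,0.5]
    - [0,0,0.5]
    - [0,0,0.3]
    - [0,0,0.2]
    - [0,0,0.1]
    - [0,0,0.1]
    - [0,0,0.1]
    - [0,0,0]
  turn:
    - [0,0,0]
    - [0,0,0]
    - [0,0,0]
    - [0,0,0]
    - [0,0,0]
    - [0,0,0]
    - [0,0,0]
    - [0,0,0]
  grip: [1,1,1,1,1,1,1,1]

```text
t: 25.55
tool_pos: [0.4983, 0.1467, 0.0988]
ee_rot: [0.992, -0.123, -0.0, 0.0]
ft_force: [-0.2, -1.0, 0.3]
opening: 0.0061
grip_force: 30.0
```

>>> drive_tool:
  slide:
    - [0,0,0.1]
    - [0,0,0.1]
    - [0,0,0.1]
    - [0,0,0.06]
    - [0,0,0.04]
    - [0,0,0.03]
    - [0,0,0]
  turn:
    - [0,0,0]
    - [0,0,0]
    - [0,0,0]
    - [0,0,0]
    - [0,0,0]
    - [0,0,0]
    - [0,0,0]
  grip: [1,1,1,1,1,1,1]

```text
t: 26.42
tool_pos: [0.4984, 0.1467, 0.0779]
ee_rot: [0.992, -0.123, -0.0, 0.0]
ft_force: [-2.1, -2.5, 5.3]
opening: 0.0054
grip_force: 30.0
```

Home; release, rise and back off.

>>> drive_tool:
  slide:
    - [0,0,0]
    - [0,0,0]
    - [0,0,0]
    - [0,0,0]
    - [0,0,-0.2]
    - [0,0,-0.6]
    - [0,0,-0.9]
    - [0,0,-0.9]
    - [0,0.8,0]
    - [0,0.8,0]
    - [0,0.8,0]
    - [0,0,0]
  turn:
    - [0,0,0]
    - [0,0,0]
    - [0,0,0]
    - [0,0,0]
    - [0,0,0]
    - [0,0,0]
    - [0,0,0]
    - [0,0,0]
    - [0,0,0]
    - [0,0,0]
    - [0,0,0]
    - [0,0,0]
  grip: [-1,-1,-1,-1,-1,-1,-1,-1,-1,-1,-1,-1]

```text
t: 27.92
tool_pos: [0.4687, 0.0273, 0.2081]
ee_rot: [0.992, -0.126, 0.0, 0.001]
ft_force: [0.3, 0.8, 0.3]
opening: 0.0872
grip_force: 0.0
```

>>> drive_tool:
  slide:
    - [0,0.9,0]
    - [0,0.9,0]
    - [0,0.9,0]
    - [0,0.9,0]
    - [0,0,0]
    - [0,0,0]
  turn:
    - [0,0,0]
    - [0,0,0]
    - [0,0,0]
    - [0,0,0]
    - [0,0,0]
    - [0,0,0]
  grip: [-1,-1,-1,-1,-1,-1]

```text
t: 28.68
tool_pos: [0.4257, -0.1426, 0.2079]
ee_rot: [0.992, -0.123, 0.0, -0.0]
ft_force: [0.2, 0.8, -0.3]
opening: 0.0868
grip_force: 0.0
```

```bash
python3 - <<'E'
from h import *
im=vision.snapshot("side");t=vision.snapshot("top")
for n,i in(("side",im),("top",t)):
    for c,s,m in comps(blue(i)): print(n,c.round(1),s[4],plane(n,[c],.096)[0,:2].round(4))
a=cv2.resize(im[200:384,130:340],None,fx=2.6,fy=2.6);b=cv2.resize(t[90:290,90:410],(546,341))
cv2.imwrite("pics/fin.png",np.vstack([a[:,:546],b])[:820]); 
f=np.vstack([a[:,:546],b]);cv2.imwrite("pics/fin.png",cv2.resize(f,None,fx=.72,fy=.72))
E
```

```text
side [364.9 146.8] 135 [ 0.3979 -0.2916]
side [239.5 271.2] 118 [0.4969 0.1484]
side [208.9 299. ] 209 [0.5171 0.225 ]
side [175.9 329.8] 310 [0.5364 0.3025]
top [117.2 201.2] 173 [0.5373 0.3002]
top [150.  210.2] 122 [0.5171 0.2228]
top [182.7 219.5] 61 [0.4963 0.1461]
top [  2.5 371.5] 101 [0.1489 0.5461]
```

View pics/fin.png

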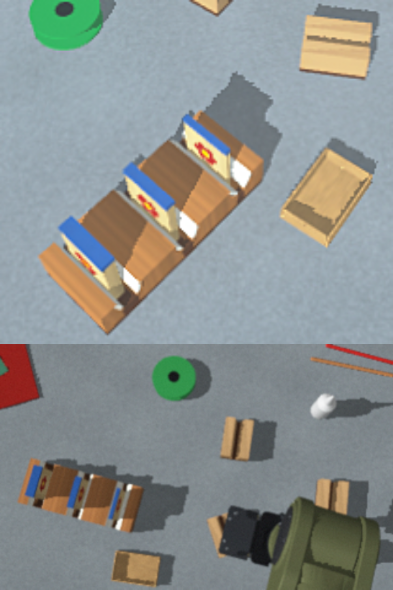

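The final views show all three boards home, with both cameras agreeing at z = 0.096. The glue, reel and tray are undisturbed.

```bash
python3 -c "
from plant import r
print(r.hand_in())"
```

```text
the job is handed in; nothing more can be done
None
```

All three boards are home and released in their own slots (thick in the wide, medium in the middle, thin in the narrow), with top edges level to the cameras' roughly 2 mm accuracy; the glue, reel, tray and pink look-alike are undisturbed, and I handed the job in at about 29 s.

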